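# Let the carver's ratchet turntable back to the red tooth

### The job

Let the ratchet turntable back so that its pawl holds it at the red tooth: swing the yellow pawl up out of the teeth and lay it right back, turn the table backwards (clockwise seen from above) by its upright wooden handle, then put the pawl fully down again into the gap just in front of the red tooth's steep face. Finish by easing the table further back until the red tooth presses against the pawl with a light but definite push (some 5 to 10 N), no slack left; never force the teeth against the pawl at any time. Do not touch the carved rosette or disturb the other things on the bench, and leave everything released.

Things in the scene. Friction and masses are not known exactly. Their poses are not given: they have to be found in the camera images.
- base: fixed wooden base board, 18 mm thick (reaching 130 mm to its own +x and -x, 135 mm to -y and 195 mm to +y of the origin), with a grey housing. Origin: on the turntable's vertical axis, at bench height; z up. Its own +y axis points to the pawl's hinge. Placed within some 20 cm, turned by up to 0.4 rad
- turntable: aluminium ratchet wheel, 200 mm in diameter, face 60 mm above the bench; turns on base's axis. On its rim, 74 to 98 mm from the axis, stand 12 saw teeth (one red), 14 mm tall, 0.524 rad apart: going anticlockwise from above each rises in a steep upright face, then ramps down over 0.28 rad. Origin on the axis at bench height; its yaw is base's minus turntable_angle. Stiff: about 2 N at the handle
- turntable_angle (a joint): rad, grows as the table turns backwards (clockwise from above). At 0 the red tooth's steep face just touches the lowered pawl; starts at -1.75 to -0.65. With the pawl down it turns backwards only until the next steep face meets the pawl. Between -0.12 and 0 the lowered pawl goes straight down in front of the red tooth; between -0.5 and -0.12 it lands on a ramp it slides down as the table goes back
- handle (a point): point on the axis of the turntable's upright round wooden handle, 105 mm above the bench; handle 16 mm in diameter, 86 mm from the turntable's axis, from 60 to 126 mm above the bench. At turntable_angle 0 it lies 124 degrees clockwise (from above) of base's +x axis. It can swivel between the fingers. The rosette's top is 79 mm and the tooth tips are 74 mm above the bench
- red_tooth (a point): top edge of the red tooth's steep face, 86 mm from the turntable's axis, 74 mm above the bench
- pawl: the yellow pawl: an arm 12 mm wide from the hinge towards the turntable's axis, with a blunt round nose, 10 mm wide, hanging among the teeth 86 mm from the axis. Origin on its hinge. It weighs about 160 g, falls by its own weight, and stays up by its weight once laid back past the upright. Its nose should carry some 5 to 10 N; above 18 N it is being forced
- pawl_angle (a joint): lift of the pawl, rad: 0 fully down in a gap, up to 0.25 when it rides on a tooth, about 1.5 balanced upright, 1.95 laid right back against its stop (it grows as the pawl is lifted up and over, away from the turntable)
- pawl_hinge (a point): the pawl's horizontal hinge, along base's x axis, 147 mm from the turntable's axis along base's +y and 92 mm above the bench, between two grey cheeks (40 mm wide over all, reaching 100 mm above the bench)
- pawl_bar (a point): where to take the pawl: axis of its round bar, 12 mm in diameter, level along base's -x from the arm; the point is 37 mm from the arm's middle, 27 mm from the bar's end. With the pawl down it lies 82 mm along base's +y and 37 mm along base's -x from the turntable's axis, 102 mm above the bench; it swings about pawl_hinge at 65.8 mm from the hinge axis. The bar can swivel in the fingers
- carving: freshly carved wooden rosette, 90 mm in diameter, fixed on the middle of the turntable, 60 to 79 mm above the bench; not to be touched
- wax_tin: bystander: flat brass tin, 48 mm in diameter, 28 mm high, standing on the base board at its corner towards base's +x, -y
- gouge: bystander: gouge with a wooden handle lying on the bench
- mallet: bystander: mallet lying on the bench
- sanding_block: bystander: cork sanding block 110 x 60 x 32 mm
- dust_brush: bystander: brush lying on the bench
- glue: bystander: white glue bottle with an orange cap, 150 mm tall
- mug: bystander: blue mug, 90 mm tall

How it is judged:
By the outcome, as a careful person would: the job done as asked, in the order asked, and still so for the second after the job is handed in, with the robot touching nothing.
It also fails if it takes over 72 s, if anything falls off the work surface, if the arm or the gripper's body presses on something with over 40 N, if the wrist force passes 120 N, or if a joint passes its speed limit or range.

### The arm

A 7-joint arm with a two-finger parallel gripper is mounted at the origin on the work surface. World frame = base frame: x ahead of the robot, y to its left, z up, the work surface at z = 0. Lengths are in mm, angles in rad, forces in N, time in s.
With the tool pointing down it reaches from about 425 to 950 mm from the base axis. Payload 16.7 kg.
Tool frame: the origin (TCP) lies at the centre of the arm's flange, where the gripper is bolted on; the fingertips stand 199 mm ahead of it and the grasp point (between the pads) lies 180 mm ahead of it (arm.nose_length is the z of the fingertips in the tool frame, in mm); z points along the fingers, y is the direction in which the jaws open and shut (so a half turn about z gives the same grasp; the last joint's range is limited). The gripper opens to 94 mm and grips with 3 to 60 N. Pads are 16 mm wide; open, the fingers measure 119 mm over their backs; the gripper's body (75 mm by 177 mm) begins 78 mm behind the grasp point.
Start: joints at [1.147, 0.426, 0.074, 1.606, -0.034, 1.111, -0.067], TCP at [183.131, -649.654, 404.667] pointing down, gripper open.
Joint ranges: [-2.85, 2.85], [-0.5, 2.14], [-1.23, 1.37], [0.21, 2.46], [-1.02, 4.16], [0.16, 2.05], [-2.73, 2.73]. Speed limits (rad/s): [1.89, 1.89, 2.39, 2.39, 3.01, 3.01, 3.01].

### API

Orientations are given as a unit quaternion [x, y, z, w].
In Python, from cell import arm gives the robot as it stands.
- The arm moves only by the tool apply_moves, never from a script. Its argument "rows" is one flat list of numbers, 7 for each row, row after row: the closure in counts, from 0 (fully open) to 255 (shut), then the shift along the tool's x, y, z in m, then the turn, a rotation vector about the tool's x, y, z in rad. A call has 1 to 8 rows; each row shifts and turns the commanded pose from where the row before left it, along the tool's axes as they then stand; what a row does not reach is not made up. A row lasts 1/8 s, in which the tool goes at most 62.5 mm and 10.7 degrees, less where a joint would pass 70% of its speed; a pose out of reach is approached as far as the arm can. A call with a gripper value outside its range is refused whole. The fingers move at their own pace and stop on an object; "squeeze" is the grip in N (left out, the last holds). Time passes only in rows, so rows that do not move let the fingers close. It gives the time, the measured TCP pose, the force and the opening at its end, in the units of the state.
- arm.state(): the state, without advancing time (a new reading comes with each control period).
- arm.capture(name): name is "scene" or "side" or "wrist"; returns (picture, depth): 420x560x3 uint8, red, green, blue; 420x560 float32, mm along the optical axis (not along the pixel's ray), 0 where there is no reading.
- arm.camera_model(name): a dict with "vertical_fov" (degrees; the focal length in pixels is half the picture's height over the tangent of half this angle, whatever the lens; pixels are square), "cx", "cy" (the principal point, pixels), "R" (3x3) and "t" (3): a world point X has camera coordinates R X + t; the wrist camera has in their place "hand_eye" (4x4, takes a point from camera to tool coordinates, whose origin is the TCP and whose axes are the flange's). Camera axes: x right, y down, z forward; pixel columns grow to the right and rows downward; lengths in mm; the calibration is good to about 2 mm. A picture is of the moment at which its call begins: read the wrist's pose just before it. camera_model takes no time and is no camera call.
- arm.close_job(): hands the job in, once; it reports no verdict.
The state is a dict: "time_s": time; "q": joint angles; "qd": joint speeds; "tau": joint torques, N m; "eef_pos": TCP position; "eef_rot": TCP orientation; "force": force on the tool from outside, world axes, zero at the start; "ft_torque": the same for the moment, N m; "grip_width": finger opening in mm.
Only numpy, scipy, OpenCV 4.12 (cv2) and the standard library are available. Lean on these libraries where they do the work, as an engineer would, in place of code of your own. Each camera call takes 0.05 s, during which the arm holds its last target. There are 200 camera calls.

## Working session

There is one attempt and no reset: what is moved stays moved. The work goes in short steps, Python scripts to look and compute and a tool call to move; the robot and the scene stay as the last step left them, time stands still between calls to the robot, and variables do not carry over. Pictures are saved under pics/ and viewed, about 8 in all and at most 12, crops included, and the job is handed in when it is done.

Besides the shell and the picture viewer there is one more tool, called in YAML: its name, and indented under it one key for each argument. apply_moves: Moves the arm, as the interface text tells. Its arguments: {"type":"object","properties":{"rows":{"type":"array","items":{"type":"number"}},"squeeze":{"type":"number"}},"required":["rows"]}

```bash
ls; mkdir -p pics; cat > h.py <<'E'
import numpy as np, cv2
from cell import arm
from scipy.spatial.transform import Rotation as Rn
def cam(name):
    st=arm.state(); img,d=arm.capture(name); m=arm.camera_model(name)
    h,w=img.shape[:2]; f=h/2/np.tan(np.radians(m["vertical_fov"])/2)
    if "hand_eye" in m:
        T=np.eye(4);T[:3,:3]=Rn.from_quat(st["eef_rot"]).as_matrix();T[:3,3]=st["eef_pos"]
        C=T@np.array(m["hand_eye"])
    else:
        R=np.array(m["R"]);C=np.eye(4);C[:3,:3]=R.T;C[:3,3]=-R.T@np.array(m["t"])
    v,u=np.mgrid[:h,:w]
    rays=np.dstack([(u-m["cx"])/f,(v-m["cy"])/f,np.ones((h,w))])@C[:3,:3].T
    P=rays*d[...,None]+C[:3,3]; P[d==0]=np.nan
    return img,d,P,rays,C[:3,3],f
def save(n,img,s=1): cv2.imwrite(n,cv2.resize(img,None,fx=s,fy=s)[...,::-1])
def plane(o,r,z): return o+r*((z-o[2])/r[...,2:3])
E
python3 - <<'E'
from h import *
print({k:np.round(v,3) for k,v in arm.state().items()})
a=cam("scene");b=cam("side")
save("pics/scene.png",a[0]);save("pics/side.png",b[0])
for c in(a,b):print(c[4],c[5])
E
```

```text
pics
{'time_s': np.float64(0.0), 'q': array([ 1.146,  0.427,  0.074,  1.607, -0.034,  1.111, -0.067]), 'qd': array([-0.001,  0.002, -0.001, -0.002, -0.001, -0.001,  0.001]), 'tau': array([ 1.0000e-03, -9.3581e+01,  3.6670e+00, -4.5420e+01, -4.9000e-02,
        2.0000e-02,  0.0000e+00]), 'eef_pos': array([ 183.1  , -649.513,  403.967]), 'eef_rot': array([ 0.991,  0.137, -0.   , -0.001]), 'force': array([ 0.155,  0.244, -0.121]), 'ft_torque': array([-0.004,  0.042, -0.011]), 'grip_width': np.float64(93.702)}
[892.66714166 473.04810345 957.92242722] 420.7694008760259
[  57.2994887   695.89598782 1107.10868389] 507.33783421819277
```

View pics/scene.png

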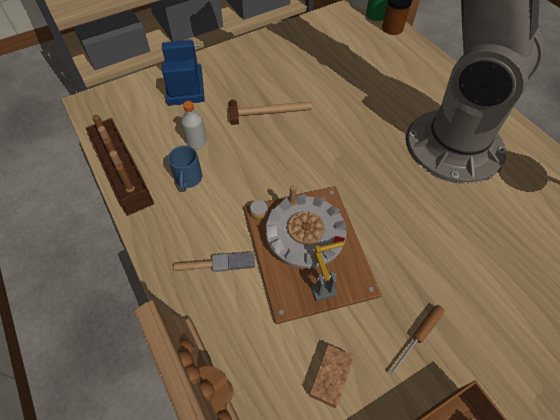

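View pics/side.png

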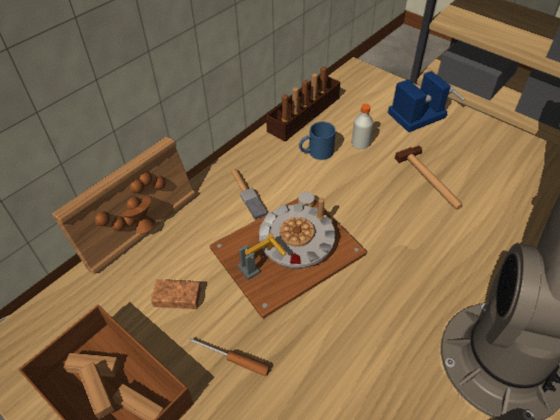

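The scene view shows the wheel centred near (306,230). The yellow pawl runs from (325,285) to (320,250), with its bar reaching (343,240). The handle is near (293,192) and the red tooth near (338,240). The side view agrees. Next I'll measure.

```bash
python3 - <<'E'
from h import *
for n in("scene","side"):
    img,d,P,rays,o,f=cam(n)
    hsv=cv2.cvtColor(img,cv2.COLOR_RGB2HSV); H,S,V=[hsv[...,i].astype(int) for i in range(3)]
    z=P[...,2]; c0=(306,230) if n=="scene" else (297,235)
    v,u=np.mgrid[:420,:560]; near=np.hypot(u-c0[0],v-c0[1])<110
    print(n,"centre px",P[c0[1],c0[0]])
    # board: depth height
    m=(near&(z>12)&(z<24)).astype(np.uint8); m=cv2.morphologyEx(m,cv2.MORPH_OPEN,np.ones((3,3)))
    m2=near&(z>12)&(z<130)
    k,l,st,_=cv2.connectedComponentsWithStats(m2.astype(np.uint8)); i=l[c0[1],c0[0]]
    pts=P[(l==i)&(m>0)]; print(" board z",np.median(pts[:,2]))
    bp=plane(o,rays,18)[(l==i)&(m>0)][:,:2].astype(np.float32)
    print(" rect",cv2.minAreaRect(bp))
    # wheel plane z=60: grey low-sat pixels
    w=near&(z>55)&(z<65); wp=P[w]; 
    A=np.c_[2*wp[:,:2],np.ones(len(wp))]; print(" wheel z60 n",len(wp))
    w=near&(z>54)&(z<80); ww=plane(o,rays,60)[near&(z>55)&(z<65)][:,:2].astype(np.float32); print(" encl",cv2.minEnclosingCircle(ww))
    yl=near&(H>20)&(H<32)&(S>170)&(V>110); print(" yellow n",yl.sum(),"z",np.nanpercentile(P[yl][:,2],[0,10,50,90,100]))
    yy,xx=np.where(yl); print("  px",xx.min(),xx.max(),yy.min(),yy.max())
    rd=near&((H<5)|(H>174))&(S>190)&(V>60); print(" red n",rd.sum(),np.nanmedian(P[rd],0), np.where(rd)[1].mean() if rd.any() else 0,np.where(rd)[0].mean() if rd.any() else 0)
    hd=near&(z>110)&(z<128)&(np.hypot(*(P[...,:2]-P[c0[1],c0[0],:2]).transpose(2,0,1))<125)
    yy,xx=np.where(hd); print(" handle-high n",hd.sum(),np.nanmedian(P[hd],0),list(zip(xx,yy))[:25])
    gr=near&(z>94)&(z<104)&(S<80); print(" housing top",gr.sum(),np.nanmean(P[gr],0))
    np.save(n+".npy",P); 
    x0,y0=(235,180) if n=="scene" else (205,165)
    save(f"pics/{n}_c.png",img[y0:y0+150,x0:x0+ 160],3.9)
E
```

```text
scene centre px [571.20256326  61.92294132  72.09943208]
 board z 18.85105006461015
 rect ((574.5718994140625, 83.13336181640625), (331.8551330566406, 259.8993835449219), 74.83788299560547)
 wheel z60 n 2428
 encl ((575.9495849609375, 85.31522369384766), 132.07818603515625)
 yellow n 219 z [ 92.60372756  97.56657801 101.61496207 110.3295497  115.50631795]
  px 316 343 242 280
 red n 33 [516.80569488 121.2502894   69.59541631] 337.8787878787879 239.1818181818182
 handle-high n 89 [558.1932337  -23.81452615 113.28940874] [(np.int64(291), np.int64(185)), (np.int64(292), np.int64(185)), (np.int64(293), np.int64(185)), (np.int64(294), np.int64(185)), (np.int64(290), np.int64(186)), (np.int64(292), np.int64(186)), (np.int64(293), np.int64(186)), (np.int64(295), np.int64(186)), (np.int64(290), np.int64(187)), (np.int64(291), np.int64(187)), (np.int64(292), np.int64(187)), (np.int64(293), np.int64(187)), (np.int64(294), np.int64(187)), (np.int64(295), np.int64(187)), (np.int64(290), np.int64(188)), (np.int64(291), np.int64(188)), (np.int64(293), np.int64(188)), (np.int64(294), np.int64(188)), (np.int64(295), np.int64(188)), (np.int64(290), np.int64(189)), (np.int64(291), np.int64(189)), (np.int64(292), np.int64(189)), (np.int64(293), np.int64(189)), (np.int64(294), np.int64(189)), (np.int64(295), np.int64(189))]
 housing top 98 [606.26287263 199.54638985  99.18944047]
side centre px [549.66549374  69.14900761  75.03624382]
 board z 17.56170704674082
 rect ((669.5313720703125, 59.96253967285156), (330.0486755371094, 467.6984558105469), 75.18805694580078)
 wheel z60 n 2243
 encl ((671.4014282226562, -53.49943542480469), 283.2205505371094)
 yellow n 0 z nan
  return np.nanmean(a, axis, out=out, keepdims=keepdims)
Traceback (most recent call last):
ValueError: zero-size array to reduction operation minimum which has no identity
```

View pics/scene_c.png

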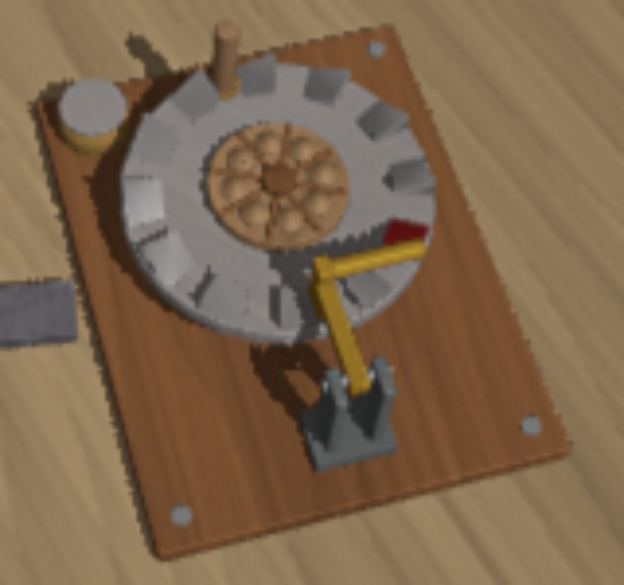

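The board rectangle measures 332 x 260 mm, against 330 x 260 given. That puts the axis near (566.7, 54.2) with base yaw about -0.265. The hinge prediction fits the housing. From the handle, and checked against the red tooth, θ is about -0.75. I'll move over the scene for a wrist look.

apply_moves:
  rows: [0, 0.046, -0.026, 0, 0, 0, 0, 0, 0.046, -0.026, 0, 0, 0, 0, 0, 0.046, -0.026, 0, 0, 0, 0, 0, 0.046, -0.026, 0, 0, 0, 0, 0, 0.046, -0.026, 0, 0, 0, 0, 0, 0.046, -0.026, 0, 0, 0, 0, 0, 0.046, -0.026, 0, 0, 0, 0, 0, 0.046, -0.026, 0, 0, 0, 0]
  squeeze: 10

```text
time_s: 1.2
eef_pos: [481.9, -348.2, 404.7]
eef_rot: [0.991, 0.137, 0.0, 0.0]
force: [-0.1, -1.3, 1.0]
grip_width: 93.7
```

apply_moves:
  rows: [0, 0.025, -0.057, 0, 0, 0, 0, 0, 0.025, -0.057, 0, 0, 0, 0, 0, 0.025, -0.057, 0, 0, 0, 0, 0, 0.025, -0.057, 0, 0, 0, 0, 0, 0.025, -0.057, 0, 0, 0, 0, 0, 0.025, -0.057, 0, 0, 0, 0, 0, 0.025, -0.057, 0, 0, 0, 0, 0, 0.025, -0.057, 0, 0, 0, 0]

```text
time_s: 2.2
eef_pos: [549.6, 145.4, 404.8]
eef_rot: [0.991, 0.137, 0.0, 0.0]
force: [0.4, -0.4, 0.6]
grip_width: 94.3
```

apply_moves:
  rows: [0, 0, 0, 0, 0, 0, -0.174, 0, 0, 0, 0, 0, 0, -0.174, 0, 0, 0, 0, 0, 0, -0.174, 0, 0, 0, 0, 0, 0, -0.174, 0, 0, 0, 0, 0, 0, -0.174, 0, 0, 0, 0, 0, 0, -0.174, 0, 0, 0, 0, 0, 0, -0.174, 0, 0, 0, 0, 0, 0, -0.174]

```text
time_s: 3.2
eef_pos: [549.6, 143.4, 404.6]
eef_rot: [0.67, 0.742, -0.0, -0.0]
force: [-0.4, -0.3, 0.4]
grip_width: 94.2
```

apply_moves:
  rows: [0, 0, 0, 0, 0, 0, -0.174, 0, 0, 0, 0, 0, 0, -0.174, 0, 0, 0, 0, 0, 0, -0.174, 0, 0, 0, 0, 0, 0, -0.174, 0, 0, 0, 0, 0, 0, -0.174, 0, 0, 0, 0, 0, 0, -0.174, 0, 0, 0, 0, 0, 0, -0.174, 0, 0, 0, 0, 0, 0, 0]

```text
time_s: 4.2
eef_pos: [549.7, 143.3, 404.5]
eef_rot: [0.129, 0.992, 0.0, -0.0]
force: [0.0, -0.5, 0.0]
grip_width: 93.9
```

```bash
python3 - <<'E'
from h import *
img,d,P,rays,o,f=cam("wrist"); print(o,f)
hsv=cv2.cvtColor(img,cv2.COLOR_RGB2HSV); H,S,V=[hsv[...,i].astype(int) for i in range(3)]
yl=(H>20)&(H<32)&(S>170)&(V>90); yy,xx=np.where(yl); print("yellow",yl.sum(),xx.min(),xx.max(),yy.min(),yy.max(),np.nanpercentile(P[yl][:,2],[1,50,99]))
Q=P[yl]; ex=np.array([.9652,-.2616]);ey=np.array([.2616,.9652]);A=np.array([566.7,54.2])
b=np.c_[(Q[:,:2]-A)@ex,(Q[:,:2]-A)@ey,Q[:,2]]
s=(b[:,0]<-12)&(b[:,0]>-70); print("bar in base",np.nanmean(b[s],0),np.nanmin(b[s],0),np.nanmax(b[s],0))
s=(abs(b[:,0])<10); print("arm",np.nanmean(b[s],0),np.nanmin(b[s],0),np.nanmax(b[s],0))
np.save("wristP.npy",P); save("pics/w1.png",img)
E
```

```text
[477.54591398 163.33051784 384.49174183] 337.24083036286896
yellow 2337 61 510 182 385 [ 79.15912994 106.09518301 323.08139841]
bar in base [-46.41979034  68.04035446 174.59639697] [-69.90801496  33.17080969 102.95373564] [-12.01181577 131.22811663 324.42108603]
arm [ -2.63709267 112.74462624  98.57281382] [-9.8826061  75.12107938 69.75270327] [  4.80696479 153.48634934 112.29926996]
```

View pics/w1.png

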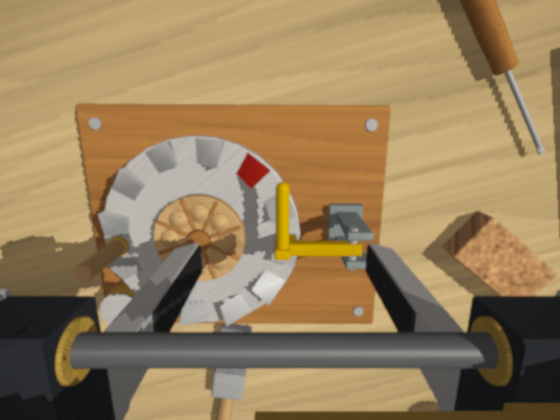

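The wrist view shows the bar at x≈283, rows 185–245. The arm runs along row 248, the red tooth is at (253,170), and the handle runs from (85,268) at its top to (122,245) at its foot. I'll refine the numbers.

```bash
python3 - <<'E'
from h import *
img,d,P,rays,o,f=cam("wrist")
hsv=cv2.cvtColor(img,cv2.COLOR_RGB2HSV); H,S,V=[hsv[...,i].astype(int) for i in range(3)]
ex=np.array([.9652,-.2616]);ey=np.array([.2616,.9652]);A=np.array([566.7,54.2])
tb=lambda Q:np.c_[(Q[:,:2]-A)@ex,(Q[:,:2]-A)@ey,Q[:,2]]
yl=(H>20)&(H<32)&(S>170)&(V>90)&(P[...,2]<125); v,u=np.mgrid[:420,:560]
win=lambda a,b,c,e:(u>=a)&(u<=b)&(v>=c)&(v<=e)
for n,m in(("bar",yl&win(270,295,175,238)),("arm",yl&win(295,365,235,262))):
    b=tb(P[m]); print(n,m.sum(),b.mean(0),np.percentile(b,2,0),np.percentile(b,98,0)); 
    pm=cv2.fitLine(b[:,:2].astype(np.float32),cv2.DIST_HUBER,0,.01,.01).ravel(); print("  line",pm)
# board edges on z=18
br=(abs(P[...,2]-18)<5)&(H<15)&(S>100)
w=plane(o,rays,18); m=br&win(70,400,90,130)
top=[(uu,np.where(m[:,uu])[0].min()) for uu in range(100,370,5) if m[:,uu].any()]
b=tb(np.array([w[y,x] for x,y in top])); l=cv2.fitLine(b[:,:2].astype(np.float32),cv2.DIST_HUBER,0,.01,.01).ravel(); print("edge -x:",l)
right=[(np.where(br[y]&(u[0]<400)&(u[0]>330))[0].max(),y) for y in range(115,240,5)]
b=tb(np.array([w[y,x] for x,y in right])); l=cv2.fitLine(b[:,:2].astype(np.float32),cv2.DIST_HUBER,0,.01,.01).ravel(); print("edge +y:",l)
left=[(np.where(br[y]&(u[0]<130))[0].min(),y) for y in range(115,230,5)]
b=tb(np.array([w[y,x] for x,y in left])); l=cv2.fitLine(b[:,:2].astype(np.float32),cv2.DIST_HUBER,0,.01,.01).ravel(); print("edge -y:",l)
rd=((H<5)|(H>174))&(S>190)&win(220,285,140,200); b=tb(P[rd]); print("red",b.mean(0),np.degrees(np.percentile(np.arctan2(b[:,1],b[:,0]),[2,98])),np.percentile(b[:,2],[2,98]))
# wheel rim, z=60 ellipse
wh=(P[...,2]>52)&(P[...,2]<78)&(S<60)&win(90,310,120,330); b=tb(P[wh]); print("wheel encl",cv2.minEnclosingCircle(b[:,:2].astype(np.float32)))
hd=(P[...,2]>65)&(P[...,2]<135)&(H<20)&(S>60)&win(60,135,225,290); b=tb(P[hd])
for z in range(65,130,10):
    s=abs(b[:,2]-z)<5
    if s.any(): print("handle z",z,s.sum(),b[s].mean(0))
E
```

```text
bar 681 [-38.93594828  81.94040864 106.66262226] [-62.74021779  76.92465167  79.02631791] [ -5.62128685  88.91367377 109.55204357]
  line [ 9.9986255e-01  1.6579099e-02 -4.0014240e+01  8.1893219e+01]
arm 968 [ -2.03005878 121.94696847  96.6443885 ] [-6.90347415 93.92258386 89.73735935] [  4.37568829 152.27714604  99.42498866]
  line [ 2.0306697e-02  9.9979383e-01 -2.5714393e+00  1.2220233e+02]
edge -x: [ 3.4041802e-04 -9.9999994e-01 -1.1384560e+02  2.8658623e+01]Traceback (most recent call last):
  File "<stdin>", line 16, in <module>
    return umr_maximum(a, axis, None, out, keepdims, initial, where)
ValueError: zero-size array to reduction operation maximum which has no identity
```

The bar is at base (-40, 81.9) with its top at about 108.5 mm, as expected. The TCP is already over it, so I'll pre-close to about 40 mm and descend.

apply_moves:
  rows: [146, 0, 0, 0.02, 0, 0, 0, 146, 0, 0, 0.02, 0, 0, 0, 146, 0, 0, 0.02, 0, 0, 0, 146, 0, 0, 0.02, 0, 0, 0, 146, 0, 0, 0.02, 0, 0, 0, 146, 0, 0, 0.012, 0, 0, 0, 146, 0, 0, 0.01, 0, 0, 0, 146, 0, 0, 0, 0, 0, 0]
  squeeze: 8

```text
time_s: 5.3
eef_pos: [549.6, 143.6, 282.2]
eef_rot: [0.128, 0.992, -0.0, -0.0]
force: [-0.2, 0.4, -0.1]
grip_width: 40.1
```

apply_moves:
  rows: [230, 0, 0, 0, 0, 0, 0, 230, 0, 0, 0, 0, 0, 0, 230, 0, 0, 0, 0, 0, 0, 230, 0, 0, 0, 0, 0, 0, 230, 0, 0, 0, 0, 0, 0, 230, 0, 0, 0, 0, 0, 0]

```text
time_s: 6.05
eef_pos: [549.7, 142.6, 282.9]
eef_rot: [0.129, 0.992, -0.001, -0.0]
force: [-2.4, -6.3, 4.6]
grip_width: 11.7
```

apply_moves:
  rows: [230, 0, 0.0017, -0.0079, 0, 0, 0, 230, 0, 0.0026, -0.0076, 0, 0, 0, 230, 0, 0.0036, -0.0072, 0, 0, 0, 230, 0, 0.0044, -0.0067, 0, 0, 0, 230, 0, 0.0051, -0.0061, 0, 0, 0, 230, 0, 0.0059, -0.0055, 0, 0, 0, 230, 0, 0.0065, -0.0047, 0, 0, 0, 230, 0, 0.007, -0.0039, 0, 0, 0]

```text
time_s: 7.05
eef_pos: [559.3, 178.2, 332.9]
eef_rot: [0.129, 0.992, -0.001, 0.0]
force: [-1.2, -5.2, 4.1]
grip_width: 11.5
```

```bash
python3 - <<'E'
from h import *
a=cam("scene"); save("pics/s2.png",a[0][180:330,235:395],3)
E
```

```text
(no output)
```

View pics/s2.png

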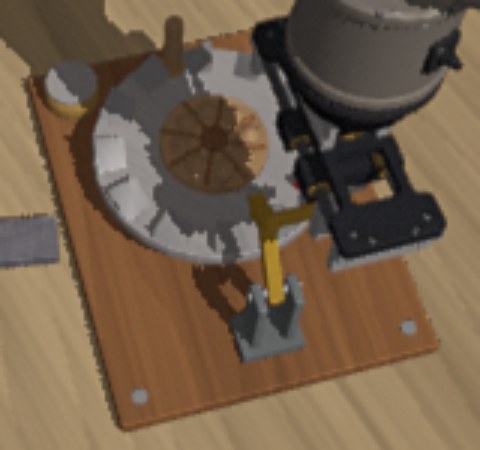

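The view shows the pawl half lifted with the bar still between the fingers and only small forces. I'll continue the arc.

apply_moves:
  rows: [230, 0, 0.0075, -0.003, 0, 0, 0, 230, 0, 0.0078, -0.0021, 0, 0, 0, 230, 0, 0.008, -0.0011, 0, 0, 0, 230, 0, 0.0079, -0.0001, 0, 0, 0, 230, 0, 0.008, 0.0008, 0, 0, 0, 230, 0, 0.0078, 0.0018, 0, 0, 0, 230, 0, 0.0076, 0.0028, 0, 0, 0, 230, 0, 0.005, 0.0024, 0, 0, 0]

```text
time_s: 8.1
eef_pos: [574.1, 237.4, 330.5]
eef_rot: [0.128, 0.992, 0.0, -0.0]
force: [2.0, -1.9, 3.3]
grip_width: 12.0
```

apply_moves:
  rows: [150, 0, 0, 0, 0, 0, 0, 150, 0, 0, 0, 0, 0, 0, 150, 0, 0, 0, 0, 0, 0, 150, 0, 0, -0.01, 0, 0, 0, 150, 0, 0, -0.02, 0, 0, 0, 150, 0, 0, -0.02, 0, 0, 0, 150, 0, 0, -0.02, 0, 0, 0, 150, 0, 0, 0, 0, 0, 0]

```text
time_s: 9.1
eef_pos: [574.4, 237.1, 403.1]
eef_rot: [0.128, 0.992, 0.001, 0.001]
force: [0.2, -0.2, -0.5]
grip_width: 38.7
```

```bash
python3 - <<'E'
from h import *
img,d,P,rays,o,f=cam("wrist")
save("pics/w2.png",img)
hsv=cv2.cvtColor(img,cv2.COLOR_RGB2HSV); H,S,V=[hsv[...,i].astype(int) for i in range(3)]
ex=np.array([.9652,-.2616]);ey=np.array([.2616,.9652]);A=np.array([566.7,54.2])
Q=P.reshape(-1,3); b=np.c_[(Q[:,:2]-A)@ex,(Q[:,:2]-A)@ey,Q[:,2]]; 
yl=((H>20)&(H<32)&(S>170)&(V>90)).ravel()&(b[:,2]<175)
s=yl&(b[:,0]<-15)&(b[:,0]>-60); print("bar",s.sum(),b[s].mean(0),np.percentile(b[s],[2,98],axis=0))
h=((H<20)&(S>60)).ravel()&(b[:,2]>112)&(b[:,2]<135)&(np.hypot(b[:,0],b[:,1])<110); print("handle",h.sum(),b[h].mean(0) if h.any() else 0)
wh=(S<60).ravel()&(b[:,2]>55)&(b[:,2]<65)&(np.hypot(b[:,0],b[:,1])<120); print(wh.sum(),cv2.minEnclosingCircle(b[wh][:,:2].astype(np.float32)))
E
```

```text
bar 944 [-37.93040827 179.81622902 153.09545728] [[-59.09322824 174.42578147 149.95707612]
 [-15.91328265 185.33971693 155.45518621]]
handle 0 0
16009 ((-0.8421834707260132, -0.7531415820121765), 100.05742645263672)
```

View pics/w2.png

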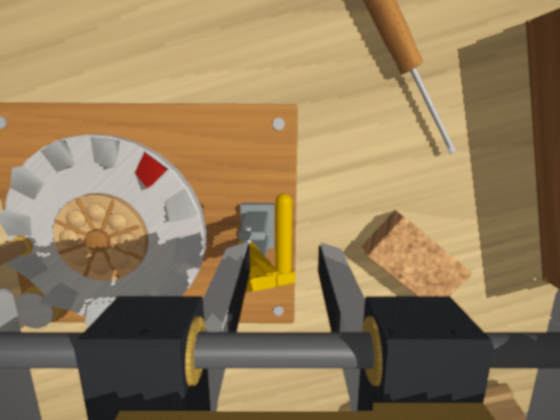

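The pawl lies back: its bar is at base (−, 180, ~149), matching 1.95 rad (seen at (285,235)). The wheel circle fit has R = 100.06 and shifts the axis to about (565.7, 53.7). Before going to the handle I'll check q7 and re-measure the handle from the scene camera.

```bash
python3 - <<'E'
from h import *
print(np.round(arm.state()["q"],2))
A=np.array([565.7,53.7])
for n in("scene","side"):
    img,d,P,rays,o,f=cam(n)
    hsv=cv2.cvtColor(img,cv2.COLOR_RGB2HSV);S=hsv[...,1].astype(int)
    z=P[...,2]; r=np.hypot(P[...,0]-A[0],P[...,1]-A[1])
    m=(z>84)&(z<130)&(r>60)&(r<112)&(P[...,1]<30)&(P[...,0]<620)&(S>50)
    k,l,st,ce=cv2.connectedComponentsWithStats(m.astype(np.uint8)); print(n,st[1:,4],ce[1:])
    if k<2: continue
    i=1+st[1:,4].argmax(); m=l==i
    # axis: midline pixel at each row cast... use plane containing vertical line: mean azimuth of pixel columns
    vv,uu=np.where(m); Q=P[m]; print(" mean",Q.mean(0))
    # push the surface mean away from camera horizontally by ~8*pi/4
    dirn=Q.mean(0)[:2]-o[:2]; dirn/=np.linalg.norm(dirn); ax=Q.mean(0)[:2]+dirn*6.3
    print(" axis est",ax,"r",np.hypot(*(ax-A)),"ang",np.degrees(np.arctan2(*(ax-A)[::-1])))
E
```

```text
[ 0.12  0.46 -0.82  1.7   0.36  1.15  0.52]
scene [85] [[292.36470588 192.05882353]]
 mean [556.69069533 -28.57584159 110.65214175]
 axis est [553.18481901 -33.81023087] r 88.40062365551564 ang -98.13890506793824
side [79] [[320.37974684 204.46835443]]
 mean [549.66960412 -26.94969099 109.27395793]
 axis est [553.21626932 -32.15652937] r 86.75936357031217 ang -98.2729573541648
```

Both views agree: handle at (553.2, -33), direction -98.2°, r ≈ 87 (86 given), so θ ≈ -0.715. I'll move over it with the jaws tangential.

apply_moves:
  rows: [130, -0.0097, -0.0533, 0, 0, 0, 0, 130, -0.0097, -0.0533, 0, 0, 0, 0, 130, -0.0097, -0.0533, 0, 0, 0, 0, 130, -0.0097, -0.0533, 0, 0, 0, 0, 130, -0.0097, -0.0533, 0, 0, 0, 0, 130, 0, 0, 0, 0, 0, 0.182, 130, 0, 0, 0, 0, 0, 0.182, 130, 0, 0, 0, 0, 0, 0.182]

```text
time_s: 10.25
eef_pos: [553.2, -33.6, 400.1]
eef_rot: [0.394, 0.919, -0.0, -0.001]
force: [0.0, -0.5, -0.4]
grip_width: 45.9
```

apply_moves:
  rows: [130, 0, 0, 0, 0, 0, 0.182, 130, 0, 0, 0, 0, 0, 0.182, 130, 0, 0, 0, 0, 0, 0.182, 130, 0, 0, 0, 0, 0, 0.182, 130, 0, 0, 0, 0, 0, 0.182, 130, 0, 0, 0, 0, 0, 0]

```text
time_s: 11.0
eef_pos: [553.3, -33.2, 400.3]
eef_rot: [0.755, 0.656, -0.0, -0.0]
force: [-0.3, -1.1, 0.1]
grip_width: 46.2
```

apply_moves:
  rows: [130, 0, 0, 0.02, 0, 0, 0, 130, 0, 0, 0.025, 0, 0, 0, 130, 0, 0, 0.025, 0, 0, 0, 130, 0, 0, 0.02, 0, 0, 0, 130, 0, 0, 0.015, 0, 0, 0, 130, 0, 0, 0.007, 0, 0, 0, 130, 0, 0, 0, 0, 0, 0]
  squeeze: 8

```text
time_s: 11.88
eef_pos: [553.4, -33.3, 288.7]
eef_rot: [0.755, 0.656, -0.0, -0.0]
force: [-0.0, -0.5, 0.3]
grip_width: 46.3
```

apply_moves:
  rows: [225, 0, 0, 0, 0, 0, 0, 225, 0, 0, 0, 0, 0, 0, 225, 0, 0, 0, 0, 0, 0, 225, 0, 0, 0, 0, 0, 0, 225, 0, 0, 0, 0, 0, 0, 225, 0, 0, 0, 0, 0, 0]

```text
time_s: 12.62
eef_pos: [553.4, -33.3, 289.0]
eef_rot: [0.756, 0.655, 0.0, 0.0]
force: [-2.8, -0.7, 6.4]
grip_width: 15.5
```

apply_moves:
  rows: [225, 0.00028, -0.00696, 0, 0, 0, 0.081, 225, 0.00028, -0.00696, 0, 0, 0, 0.081, 225, 0.00028, -0.00696, 0, 0, 0, 0.081, 225, 0.00028, -0.00696, 0, 0, 0, 0.081, 225, 0.00028, -0.00696, 0, 0, 0, 0.081, 225, 0.00028, -0.00696, 0, 0, 0, 0.081, 225, 0.00028, -0.00696, 0, 0, 0, 0.081, 225, 0.00028, -0.00696, 0, 0, 0, 0.081]

```text
time_s: 13.62
eef_pos: [504.2, -9.3, 289.0]
eef_rot: [0.925, 0.379, -0.0, 0.0]
force: [-2.5, -4.9, 6.9]
grip_width: 15.8
```

apply_moves:
  rows: [225, 0, 0, 0, 0, 0, 0, 225, 0, 0, 0, 0, 0, 0]

```text
time_s: 13.88
eef_pos: [504.1, -9.0, 289.0]
eef_rot: [0.925, 0.38, -0.001, 0.0]
force: [-6.0, -3.8, 11.0]
grip_width: 15.8
```

apply_moves:
  rows: [140, 0, 0, 0, 0, 0, 0, 140, 0, 0, 0, 0, 0, 0, 140, 0, 0, 0, 0, 0, 0, 140, 0, 0, -0.02, 0, 0, 0, 140, 0, 0, -0.03, 0, 0, 0, 140, 0, 0, -0.03, 0, 0, 0, 140, 0, 0, -0.03, 0, 0, 0, 140, 0, 0, 0, 0, 0, 0]

```text
time_s: 14.88
eef_pos: [504.9, -8.6, 400.8]
eef_rot: [0.925, 0.38, 0.002, 0.001]
force: [0.3, 0.1, -1.1]
grip_width: 42.3
```

apply_moves:
  rows: [140, 0, 0, 0, 0, 0, -0.175, 140, 0, 0, 0, 0, 0, -0.175, 140, 0, 0, 0, 0, 0, -0.175, 140, 0, 0, 0, 0, 0, -0.175, 140, 0, 0, 0, 0, 0, -0.175, 140, 0, 0, 0, 0, 0, -0.175, 140, 0, 0, 0, 0, 0, -0.175, 140, 0, 0, 0, 0, 0, -0.175]

```text
time_s: 15.88
eef_pos: [504.3, -8.7, 397.9]
eef_rot: [0.46, 0.888, -0.0, -0.001]
force: [1.2, -0.5, 0.1]
grip_width: 42.5
```

apply_moves:
  rows: [140, 0, 0, 0, 0, 0, -0.175, 140, 0, 0, 0, 0, 0, -0.175, 140, 0, 0, 0, 0, 0, -0.175, 140, 0, 0, 0, 0, 0, -0.175, 140, 0, 0, 0, 0, 0, 0]

```text
time_s: 16.5
eef_pos: [504.3, -8.9, 398.0]
eef_rot: [0.131, 0.991, 0.0, -0.001]
force: [0.3, -0.0, -0.2]
grip_width: 42.3
```

apply_moves:
  rows: [140, -0.0007, 0.0512, 0, 0, 0, 0, 140, -0.0007, 0.0512, 0, 0, 0, 0, 140, -0.0007, 0.0512, 0, 0, 0, 0, 140, -0.0007, 0.0512, 0, 0, 0, 0, 140, -0.0007, 0.0512, 0, 0, 0, 0, 140, 0, 0, 0, 0, 0, 0, 140, 0, 0, 0, 0, 0, 0]

```text
time_s: 17.38
eef_pos: [573.7, 237.5, 398.1]
eef_rot: [0.131, 0.991, -0.0, -0.0]
force: [0.3, -0.4, -0.2]
grip_width: 42.3
```

```bash
python3 - <<'E'
from h import *
img,d,P,rays,o,f=cam("wrist"); save("pics/w3.png",img)
hsv=cv2.cvtColor(img,cv2.COLOR_RGB2HSV); H,S,V=[hsv[...,i].astype(int) for i in range(3)]
ex=np.array([.9652,-.2616]);ey=np.array([.2616,.9652]);A=np.array([565.7,53.7])
Q=P.reshape(-1,3); b=np.c_[(Q[:,:2]-A)@ex,(Q[:,:2]-A)@ey,Q[:,2]]
r=np.hypot(b[:,0],b[:,1]); rd=(((H<5)|(H>174))&(S>170)).ravel()&(r<110)&(b[:,2]<90)
an=np.degrees(np.arctan2(b[:,1],b[:,0])); print("red",rd.sum(),"ang from base x",np.percentile(an[rd],[1,5,50,95,99]),"r",np.percentile(r[rd],[2,98]))
for a0 in range(84,116,2):
    s=rd&(abs(an-a0)<1)
    if s.any(): print(a0,s.sum(),np.round(np.percentile(b[s][:,2],[10,50,90]),1))
yl=((H>20)&(H<32)&(S>170)&(V>90)).ravel()&(b[:,2]<175)
s=yl&(b[:,0]<-15)&(b[:,0]>-60); print("bar",b[s].mean(0))
E
```

```text
red 587 ang from base x [ 98.41523888  98.90053796 105.01035666 111.74180369 112.49496368] r [74.62326724 97.02528158]
98 32 [71.9 72.8 73.6]
100 91 [70.1 71.8 73.2]
102 84 [68.9 70.3 71.2]
104 86 [67.1 68.8 70.4]
106 82 [65.9 67.3 68.5]
108 78 [64.6 65.6 66.5]
110 77 [62.7 63.9 65.2]
112 57 [61.4 62.4 63.2]
bar [-38.41575643 177.04903547 152.11462563]
```

View pics/w3.png

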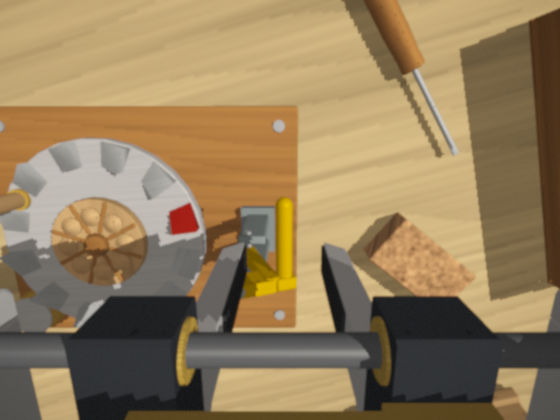

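The red tooth's face sits at 98.0° from base x, and contact is at 93.3°, so θ ≈ -0.082. That agrees with the handle figure of -0.081. The bar is between the fingers at (285,235), so I'll descend and grip.

apply_moves:
  rows: [140, 0, 0, 0.015, 0, 0, 0, 140, 0, 0, 0.02, 0, 0, 0, 140, 0, 0, 0.02, 0, 0, 0, 140, 0, 0, 0.013, 0, 0, 0, 140, 0, 0, 0, 0, 0, 0]

```text
time_s: 18.05
eef_pos: [573.6, 237.6, 329.5]
eef_rot: [0.13, 0.992, -0.0, -0.001]
force: [-0.6, 0.1, 0.7]
grip_width: 42.3
```

apply_moves:
  rows: [230, 0, 0, 0, 0, 0, 0, 230, 0, 0, 0, 0, 0, 0, 230, 0, 0, 0, 0, 0, 0, 230, 0, 0, 0, 0, 0, 0, 230, 0, 0, 0, 0, 0, 0, 230, 0, 0, 0, 0, 0, 0]

```text
time_s: 18.8
eef_pos: [573.9, 237.5, 331.1]
eef_rot: [0.13, 0.991, -0.0, 0.0]
force: [-1.2, -2.7, 5.6]
grip_width: 11.8
```

apply_moves:
  rows: [230, 0, -0.005, -0.0024, 0, 0, 0, 230, 0, -0.0076, -0.0028, 0, 0, 0, 230, 0, -0.0078, -0.0018, 0, 0, 0, 230, 0, -0.008, -0.0008, 0, 0, 0, 230, 0, -0.0079, 0.0001, 0, 0, 0, 230, 0, -0.008, 0.0011, 0, 0, 0, 230, 0, -0.0078, 0.0021, 0, 0, 0, 230, 0, -0.0075, 0.003, 0, 0, 0]

```text
time_s: 19.8
eef_pos: [558.3, 179.5, 332.0]
eef_rot: [0.13, 0.991, -0.0, -0.0]
force: [0.6, 1.0, 0.1]
grip_width: 11.7
```

apply_moves:
  rows: [230, 0, -0.007, 0.0039, 0, 0, 0, 230, 0, -0.0065, 0.0047, 0, 0, 0, 230, 0, -0.0059, 0.0055, 0, 0, 0, 230, 0, -0.0051, 0.0061, 0, 0, 0, 230, 0, -0.0044, 0.0067, 0, 0, 0, 230, 0, -0.0036, 0.0072, 0, 0, 0, 230, 0, 0, 0, 0, 0, 0]

```text
time_s: 20.68
eef_pos: [550.0, 148.2, 297.5]
eef_rot: [0.13, 0.991, -0.0, -0.0]
force: [-1.6, -3.5, 0.4]
grip_width: 11.2
```

apply_moves:
  rows: [230, 0, -0.0014, 0.0037, 0, 0, 0, 230, 0, -0.0012, 0.0039, 0, 0, 0, 230, 0, -0.0009, 0.0039, 0, 0, 0, 230, 0, -0.0007, 0.0035, 0, 0, 0, 230, 0, 0, 0, 0, 0, 0]

```text
time_s: 21.3
eef_pos: [548.8, 143.9, 282.8]
eef_rot: [0.13, 0.991, -0.001, -0.001]
force: [-3.2, -6.6, 0.3]
grip_width: 11.5
```

apply_moves:
  rows: [150, 0, 0, 0, 0, 0, 0, 150, 0, 0, 0, 0, 0, 0, 150, 0, 0, 0, 0, 0, 0, 150, 0, 0, -0.02, 0, 0, 0, 150, 0, 0, -0.03, 0, 0, 0, 150, 0, 0, -0.035, 0, 0, 0, 150, 0, 0, -0.035, 0, 0, 0, 150, 0, 0, 0, 0, 0, 0]

```text
time_s: 22.3
eef_pos: [549.3, 145.3, 407.1]
eef_rot: [0.13, 0.992, 0.001, 0.003]
force: [0.1, 0.4, 0.0]
grip_width: 38.7
```

```bash
python3 - <<'E'
from h import *
img,d,P,rays,o,f=cam("wrist"); save("pics/w4.png",img[120:320,60:400],2.2)
hsv=cv2.cvtColor(img,cv2.COLOR_RGB2HSV); H,S,V=[hsv[...,i].astype(int) for i in range(3)]
ex=np.array([.9652,-.2616]);ey=np.array([.2616,.9652]);A=np.array([565.7,53.7])
Q=P.reshape(-1,3); b=np.c_[(Q[:,:2]-A)@ex,(Q[:,:2]-A)@ey,Q[:,2]]
r=np.hypot(b[:,0],b[:,1]); rd=(((H<5)|(H>174))&(S>170)).ravel()&(r<110)&(b[:,2]<90)
an=np.degrees(np.arctan2(b[:,1],b[:,0])); print("red",rd.sum(),np.percentile(an[rd],[1,5,50,95,99]))
yl=((H>20)&(H<32)&(S>170)&(V>90)).ravel()&(b[:,2]<125)
s=yl&(b[:,0]<-12)&(b[:,0]>-62); print("bar",b[s].mean(0),np.percentile(b[s],[2,50,98],axis=0)[:,2])
s=yl&(abs(b[:,0])<10)&(b[:,1]>95); print("arm z",np.percentile(b[s],[2,50,98],axis=0)[:,2])
E
```

```text
red 116 [ 98.49485181  99.04513401 103.98514641 111.58443566 112.39487638]
bar [-37.48924347  82.28087955 106.6799993 ] [103.97001851 107.09323141 108.86004117]
arm z [89.63309437 97.42439071 98.98390256]
```

View pics/w4.png

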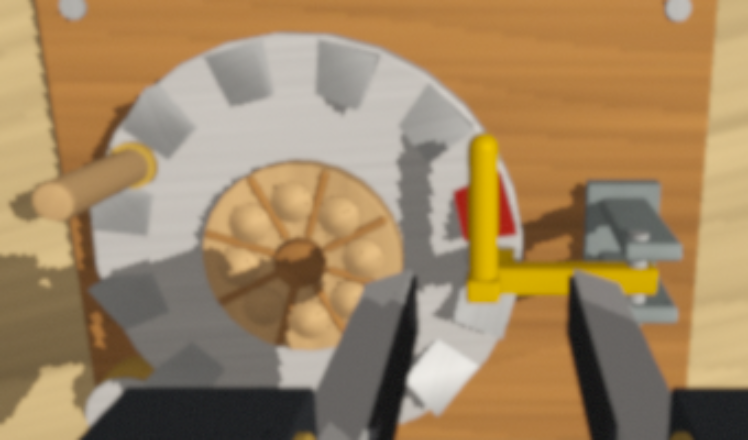

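The pawl is down, with the bar top at about 108 and the red tooth just anticlockwise of the nose (face still at 98.4°). I'll go back to the handle, cage it loosely and push with one pad so the force reads cleanly.

apply_moves:
  rows: [140, 0.0012, -0.0536, 0, 0, 0, 0, 140, 0.0012, -0.0536, 0, 0, 0, 0, 140, 0.0012, -0.0536, 0, 0, 0, 0, 140, 0, 0, 0, 0, 0, 0.178, 140, 0, 0, 0, 0, 0, 0.178, 140, 0, 0, 0, 0, 0, 0.178, 140, 0, 0, 0, 0, 0, 0.178, 140, 0, 0, 0, 0, 0, 0.178]

```text
time_s: 23.35
eef_pos: [503.8, -9.7, 402.9]
eef_rot: [0.547, 0.837, -0.0, -0.0]
force: [0.6, -0.4, 0.1]
grip_width: 42.5
```

apply_moves:
  rows: [140, 0, 0, 0, 0, 0, 0.178, 140, 0, 0, 0, 0, 0, 0.178, 140, 0, 0, 0, 0, 0, 0.178, 140, 0, 0, 0, 0, 0, 0.178, 140, 0, 0, 0, 0, 0, 0.178, 140, 0, 0, 0, 0, 0, 0.178, 140, 0, 0, 0, 0, 0, 0.178, 140, 0, 0, 0, 0, 0, 0]

```text
time_s: 24.35
eef_pos: [503.9, -9.6, 402.9]
eef_rot: [0.931, 0.364, -0.0, -0.0]
force: [-0.1, 0.7, 1.4]
grip_width: 42.4
```

apply_moves:
  rows: [140, 0, 0, 0.02, 0, 0, 0, 140, 0, 0, 0.025, 0, 0, 0, 140, 0, 0, 0.025, 0, 0, 0, 140, 0, 0, 0.025, 0, 0, 0, 140, 0, 0, 0.015, 0, 0, 0, 140, 0, 0, 0.005, 0, 0, 0, 190, 0, 0, 0, 0, 0, 0, 190, 0, 0, 0, 0, 0, 0]

```text
time_s: 25.35
eef_pos: [504.3, -9.7, 288.9]
eef_rot: [0.931, 0.364, 0.001, 0.0]
force: [0.2, 0.5, 0.2]
grip_width: 26.2
```

apply_moves:
  rows: [190, 0, 0, 0, 0, 0, 0, 190, 0, 0, 0, 0, 0, 0, 190, 0, 0, 0, 0, 0, 0]

```text
time_s: 25.72
eef_pos: [504.1, -9.8, 288.3]
eef_rot: [0.931, 0.364, 0.0, 0.0]
force: [0.2, 0.4, 0.6]
grip_width: 24.1
```

apply_moves:
  rows: [190, 0, -0.001, 0, 0, 0, 0, 190, 0, -0.001, 0, 0, 0, 0, 190, 0, -0.001, 0, 0, 0, 0, 190, 0, -0.001, 0, 0, 0, 0, 190, 0, -0.001, 0, 0, 0, 0, 190, 0, -0.001, 0, 0, 0, 0, 190, 0, -0.001, 0, 0, 0, 0]

```text
time_s: 26.6
eef_pos: [499.3, -4.8, 288.2]
eef_rot: [0.932, 0.364, -0.0, 0.0]
force: [1.3, -1.8, -0.5]
grip_width: 24.2
```

apply_moves:
  rows: [190, 0, -0.0005, 0, 0, 0, 0, 190, 0, -0.0005, 0, 0, 0, 0, 190, 0, -0.0005, 0, 0, 0, 0, 190, 0, -0.0005, 0, 0, 0, 0]

```text
time_s: 27.1
eef_pos: [498.0, -3.1, 288.2]
eef_rot: [0.931, 0.364, 0.0, -0.0]
force: [0.4, -2.6, 0.3]
grip_width: 23.9
```

apply_moves:
  rows: [190, 0, -0.0004, 0, 0, 0, 0, 190, 0, -0.0004, 0, 0, 0, 0, 190, 0, -0.0004, 0, 0, 0, 0]

```text
time_s: 27.48
eef_pos: [497.1, -2.2, 288.2]
eef_rot: [0.931, 0.364, 0.0, -0.0]
force: [0.1, -2.2, 0.0]
grip_width: 24.0
```

apply_moves:
  rows: [190, 0, -0.0004, 0, 0, 0, 0, 190, 0, -0.0004, 0, 0, 0, 0]

```text
time_s: 27.72
eef_pos: [496.7, -1.7, 288.2]
eef_rot: [0.931, 0.364, 0.0, 0.0]
force: [0.8, -4.5, -1.9]
grip_width: 24.0
```

apply_moves:
  rows: [190, 0, -0.0003, 0, 0, 0, 0, 190, 0, 0, 0, 0, 0, 0]

```text
time_s: 27.98
eef_pos: [496.5, -1.6, 288.2]
eef_rot: [0.932, 0.364, 0.0, 0.0]
force: [2.7, -4.9, -2.1]
grip_width: 23.8
```

apply_moves:
  rows: [190, 0, -0.0003, 0, 0, 0, 0, 190, 0, 0, 0, 0, 0, 0]

```text
time_s: 28.22
eef_pos: [496.4, -1.6, 288.2]
eef_rot: [0.932, 0.364, 0.0, 0.0]
force: [4.1, -5.5, -3.2]
grip_width: 23.8
```

apply_moves:
  rows: [190, 0, -0.0003, 0, 0, 0, 0, 190, 0, 0, 0, 0, 0, 0]

```text
time_s: 28.48
eef_pos: [496.3, -1.5, 288.2]
eef_rot: [0.932, 0.364, 0.0, 0.0]
force: [4.0, -6.4, -3.4]
grip_width: 24.2
```

apply_moves:
  rows: [190, 0, -0.0003, 0, 0, 0, 0, 190, 0, 0, 0, 0, 0, 0]

```text
time_s: 28.72
eef_pos: [496.2, -1.4, 288.2]
eef_rot: [0.932, 0.364, 0.0, 0.0]
force: [6.0, -7.6, -4.9]
grip_width: 23.8
```

apply_moves:
  rows: [190, 0, 0, 0, 0, 0, 0, 190, 0, 0, 0, 0, 0, 0, 190, 0, 0, 0, 0, 0, 0]

```text
time_s: 29.1
eef_pos: [496.2, -1.4, 288.2]
eef_rot: [0.932, 0.364, 0.0, 0.0]
force: [5.0, -7.8, -5.3]
grip_width: 23.9
```

```bash
python3 - <<'E'
from h import *
R=Rn.from_quat(arm.state()["eef_rot"])
for i in range(4):
    s=arm.state(); print(R.inv().apply(s["force"]).round(1)); arm.capture("side")
E
```

```text
[-1.6  9.1  5.3]
[-0.7  9.4  4.5]
[-2.3  9.3  4.2]
[-0.9  8.9  4.6]
```

A steady 9.2 N at the handle, less about 2.2 N of friction, leaves about 7 N on the nose. I'll back the pad off gently, open and lift clear.

apply_moves:
  rows: [190, 0, 0.0005, 0, 0, 0, 0, 190, 0, 0.001, 0, 0, 0, 0, 190, 0, 0.0015, 0, 0, 0, 0, 190, 0, 0.002, 0, 0, 0, 0, 150, 0, 0, 0, 0, 0, 0, 150, 0, 0, 0, 0, 0, 0, 150, 0, 0, 0, 0, 0, 0]

```text
time_s: 30.18
eef_pos: [499.2, -4.4, 288.2]
eef_rot: [0.931, 0.364, -0.0, -0.0]
force: [0.5, 0.6, -0.6]
grip_width: 38.6
```

apply_moves:
  rows: [150, 0, 0, -0.015, 0, 0, 0, 150, 0, 0, -0.025, 0, 0, 0, 150, 0, 0, -0.03, 0, 0, 0, 150, 0, 0, -0.03, 0, 0, 0, 150, -0.03, 0, -0.01, 0, 0, 0, 150, -0.03, 0, 0, 0, 0, 0, 150, 0, 0, 0, 0, 0, 0, 150, 0, 0, 0, 0, 0, 0]

```text
time_s: 31.18
eef_pos: [455.4, -44.7, 398.9]
eef_rot: [0.931, 0.364, 0.001, 0.0]
force: [0.3, -0.0, 0.6]
grip_width: 38.6
```

```bash
python3 - <<'E'
from h import *
print(arm.state()["force"],arm.state()["eef_pos"])
a=cam("side"); b=cam("scene")
save("pics/f.png",np.hstack([a[0][165:315,205:370],b[0][180:330,235:400]]),2.4)
ex=np.array([.9652,-.2616]);ey=np.array([.2616,.9652]);A=np.array([565.7,53.7])
for n,c in(("side",a),("scene",b),("wrist",cam("wrist"))):
    img,P=c[0],c[2]
    hsv=cv2.cvtColor(img,cv2.COLOR_RGB2HSV); H,S,V=[hsv[...,i].astype(int) for i in range(3)]
    Q=P.reshape(-1,3); q=np.c_[(Q[:,:2]-A)@ex,(Q[:,:2]-A)@ey,Q[:,2]]; r=np.hypot(q[:,0],q[:,1]); an=np.degrees(np.arctan2(q[:,1],q[:,0]))
    rd=(((H<5)|(H>174))&(S>170)).ravel()&(r<110)&(r>70)&(q[:,2]<90)&(q[:,1]>0)
    h=((H<20)&(S>60)).ravel()&(q[:,2]>85)&(q[:,2]<130)&(r>70)&(r<110)&(q[:,1]<0)
    bar=((H>20)&(H<32)&(S>170)).ravel()&(q[:,0]<-12)&(q[:,0]>-62)&(q[:,1]>70)&(q[:,1]<95)&(q[:,2]>90)&(q[:,2]<115)
    print(n,"red",rd.sum(),np.percentile(an[rd],[1,50,99]) if rd.any() else "", "handle",h.sum(),q[h].mean(0) if h.any() else "","bar",q[bar].mean(0) if bar.any() else "")
E
```

```text
[ 0.29619751 -0.01284026  0.55763762] [455.40048818 -44.6857136  398.94009202]
side red 72 [ 95.70940977 103.33706016 110.58554805] handle 77 [-52.25387755 -68.45201866 111.01527671] bar [-26.25544735  88.64941157 104.14246323]
scene red 35 [ 99.04947353 103.20377091 107.35867595] handle 91 [-45.1147638  -68.96246025 110.89329385] bar [-36.18039488  83.75154182 107.63368665]
wrist red 0  handle 370 [-46.23238722 -71.46099193 124.26748162] bar
```

View pics/f.png

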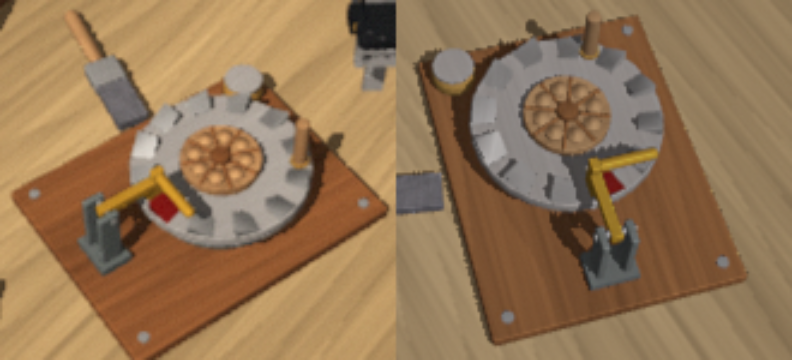

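The final views show the pawl down with the red tooth right beside its nose, and the handle at about -123° (-124° nominal). The tin and gouge are untouched and the gripper is clear with zero force. I'll hand in.

```bash
python3 -c "
from cell import arm
print(arm.state()['time_s']); print(arm.close_job())"
```

```text
31.325
the job is handed in; nothing more can be done
None
```

The pawl is back down in front of the red tooth, the tooth was eased against it with a light push, and the job was handed in at 31.3 s.

- **Lifting the pawl:** I swung it up by its bar and laid it right back. The camera put the bar about where 1.95 rad should have it.
- **Turning the table:** I turned it back by the handle from about -0.72 to -0.08 rad. The handle and red-tooth measurements agreed to 0.001 rad.
- **Lowering the pawl:** I put it down into the gap by its bar. The bar's top read about 108 mm, as it should when fully down.
- **Easing against the pawl:** I pushed the handle with one finger pad until it read a steady 9.2 N. About 2.2 N of that was the table's own friction, which leaves about 7 N on the pawl. I then backed off gently and lifted clear.

**Last checks:**
- The gripper was clear of everything and the wrist force read about zero.
- The pawl was down with the red tooth beside its nose.
- The handle was at about -123° against -124° nominal, within measuring error.
- The tin and gouge looked unmoved; the other things on the bench were not in the final crops.

**Not checked:** I could not measure the force left on the nose after letting go; only the table's friction holds it there. The red-tooth angles from the two fixed cameras at the end were too coarse, and disagreed by a few degrees, to confirm contact on their own. Contact rests on the rise in force instead.

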